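# Centre a mug on the banding wheel with its handle away

### The arm

A 6-joint arm with a two-finger parallel gripper is mounted at the origin on the work surface. World frame = base frame: x ahead of the robot, y to its left, z up, the work surface at z = 0. Lengths are in mm, angles in rad, forces in N, time in s.
With the tool pointing down it reaches from about 350 to 850 mm from the base axis. Payload 8.1 kg.
Tool frame: the origin (TCP) lies midway between the tips of the shut fingers; the grasp point (between the pads) lies bot.tcp_to_grasp behind it (bot.tcp_to_grasp is the distance from the TCP to the grasp point, in mm); z points along the fingers, y is the line along which they close (so a half turn about z gives the same grasp; the last joint's range is limited). The gripper opens to 93 mm and grips with 3 to 60 N. Pads are 15 mm wide; open, the fingers measure 128 mm over their backs; the gripper's body (75 mm by 188 mm) begins 65 mm behind the grasp point.
Start: joints at [-1.359, 0.13, 1.488, -0, 1.523, -0.085], TCP at [175.497, -573.764, 185.135] pointing down, gripper open.
Joint ranges: [-2.96, 2.96], [-0.89, 2.26], [0.02, 2.5], [-1.34, 4.48], [0, 2.73], [-2.66, 2.66]. Speed limits (rad/s): [2.39, 2.39, 2.79, 3.14, 3.14, 3.14].

### API

Orientations are given as a unit quaternion [x, y, z, w].
In Python, from station import bot, grab_frame, camera_params gives the robot as it stands.
- The arm moves only by the tool drive_tool, never from a script. Its argument "deltas" is one flat list of numbers, 7 for each row, row after row: the shift along the tool's x, y, z in m, then the turn, a rotation vector about the tool's x, y, z in rad, then the finger opening in m, from 0 to 0.093. In form: [x, y, z, rx, ry, rz, grip, x, y, z, rx, ry, rz, grip, ...]. A call has 1 to 10 rows; each row shifts and turns the commanded pose from where the row before left it, along the tool's axes as they then stand; what a row does not reach is not made up. A row lasts 1/8 s, in which the tool goes at most 62.5 mm and 10.7 degrees, less where a joint would pass 70% of its speed; a pose out of reach is approached as far as the arm can. A call with a gripper value outside its range is refused whole. The fingers move at their own pace and stop on an object; "newtons" is the grip in N (left out, the last holds). Time passes only in rows, so rows that do not move let the fingers close. It gives the time, the measured TCP pose, the force, the opening and the grip force at its end, in the units of the state.
- bot.state(): the state, without advancing time (a new reading comes with each control period).
- grab_frame(name): name is "scene" or "top"; returns the picture (420x560x3 uint8, red, green, blue); there is no depth.
- camera_params(name): a dict with "camera_matrix" (3x3 intrinsics, pixels), "k1" (the pictures are not rectified: a ray, as slopes to the right and down, at radius r is drawn at 1 + k1 r^2 times it, then the intrinsics apply), "R" (3x3) and "t" (3): a world point X has camera coordinates R X + t. Camera axes: x right, y down, z forward; pixel columns grow to the right and rows downward; lengths in mm; the calibration is good to about 2 mm. A picture is of the moment at which its call begins. camera_params takes no time and is no camera call.
- bot.close_job(): hands the job in; it is judged then, once.
The state is a dict: "t": time; "q": joint angles; "dq": joint speeds; "joint_torque": joint torques, N m; "position": TCP position; "tcp_rot": TCP orientation; "force": force on the tool from outside, world axes, zero at the start; "ft_torque": the same for the moment, N m; "gripper_width": finger opening in mm; "finger_force": force on a finger pad.
Only numpy, scipy, OpenCV 4.12 (cv2) and the standard library are available. Lean on these libraries where they do the work, as an engineer would, in place of code of your own. Each camera call takes 0.05 s, during which the arm holds its last target. There are 200 camera calls.

### The job

The bisque mug stands off-centre on the banding wheel. Make it ready for decorating: with gentle fingertip pushes nudge it along the wheel head until it is centred on the wheel's rings, and turn the wheel with a fingertip (pushing the handle round works too) until the mug's handle points straight at the far edge of the table. The mug is only pushed: it stays standing on the wheel and is never lifted or tipped. Leave the other pots and the brush alone, and leave mug and wheel at rest.

Things in the scene. Friction and masses are not known exactly. Their poses are not given: they have to be found in the camera images.
- mug: the only pot standing on the wheel: a pinkish bisque mug, 78 mm high, 350 g or so. Its foot is 76 mm across and widens to a straight round wall, 92 mm across outside (5 mm thick), from 14 mm above its foot to the rim. Origin: centre of the foot's underside; z up the mug's axis; its x axis points to the handle. It slides when pushed with 2 to 5 N; brittle: meet it slowly (50 mm/s)
- mug_handle (a point): middle of the outer bar of the mug's handle, 73 mm from the mug's axis and 40 mm above its foot. The handle is an upright loop of 12 mm round bar, from 9 to 72 mm above the foot, reaching 79 mm from the mug's axis
- wheel_centre (a point): centre of the wheel head's flat top, on its axis, 125 mm above the table. Head: round dark metal disc, 230 mm across, 14 mm thick, with pale concentric rings (the one just outside the mug's wall is 106 mm across), on an iron stem and a foot 150 mm across fixed to the table. The point does not turn with the head; z up, x and y axes at an arbitrary yaw within 1.0 rad of the world's
- wheel_head (a joint): angle of the wheel head about its upright axis, rad, counter-clockwise from above positive; it turns a full turn and more either way (head 0.9 kg, about 0.02 N m of bearing friction: stays where it is left, coasts a little) and carries the mug round with it. A fingertip pressed on the bare outer part of its top and moved round turns it by friction; jerks make the mug slip
- table_axes (a point): a bare point of the table top, 0.65 m straight ahead of the robot, that only gives the table's directions: axes parallel to the world's, x square to the table's straight far edge (which runs along y at x = 0.95 m). Pointing straight at the far edge means along +x, wherever the wheel stands
- bowl: bystander: bisque bowl 130 mm across, 55 mm high, on the table; origin at the centre of its underside
- vase: bystander: round bisque vase 104 mm across, 108 mm high, on the table; origin at the centre of its underside
- tumbler: bystander: bisque cup without a handle, 80 mm across and high, on the table; origin at the centre of its underside
- brush: bystander: brush 200 mm long lying on the table beyond the wheel; origin near its middle, x along it
Things that resemble listed ones, but are neither listed nor needed, are in the scene too. What is meant by the part that bears wheel_centre is not orange, and is the larger of those in its own colour.

How it is judged:
By the outcome, as a careful person would: the job done as asked, in the order asked, and still so for the second after the job is handed in, with the robot touching nothing.
It also fails if it takes over 64 s, if anything falls off the work surface, if the arm or the gripper's body presses on something with over 40 N, if the wrist force passes 120 N, or if a joint passes its speed limit or range.

## Working session

There is one attempt and no reset: what is moved stays moved. The work goes in short steps, Python scripts to look and compute and a tool call to move; the robot and the scene stay as the last step left them, time stands still between calls to the robot, and variables do not carry over. Pictures are saved under pics/ and viewed, at most 10 in all, crops included, and the job is handed in when it is done.

Besides the shell and the picture viewer there is one more tool, called after "Request:" by a JSON object that holds its "op" and its "data". drive_tool: Moves the arm, as the interface text tells. Its arguments: {"type":"object","properties":{"deltas":{"type":"array"},"newtons":{"type":"number"}},"required":["deltas"]}

```bash
mkdir -p pics; python3 - <<'E'
from station import bot, grab_frame, camera_params
import cv2
for n in("scene","top"):
    cv2.imwrite(f"pics/{n}0.png",grab_frame(n)[:,:,::-1])
    p=camera_params(n);print(n,p)
print(bot.state(),bot.tcp_to_grasp)
E
```

```text
scene {'camera_matrix': array([[441.52065991,   0.        , 286.7742044 ],
       [  0.        , 441.52065991, 206.74926939],
       [  0.        ,   0.        ,   1.        ]]), 'k1': -0.005404178642306702, 'R': array([[ 0.5912861 ,  0.80643982, -0.00596394],
       [ 0.54525397, -0.40521015, -0.73382752],
       [-0.59420438,  0.43065015, -0.67930965]]), 't': array([-315.32657565, -209.36630374, 1674.78849737])}
top {'camera_matrix': array([[430.0365499 ,   0.        , 282.99490239],
       [  0.        , 430.0365499 , 203.57313603],
       [  0.        ,   0.        ,   1.        ]]), 'k1': -0.0018195751985262427, 'R': array([[-0.04275382, -0.99908438, -0.00158683],
       [-0.97117678,  0.04193225, -0.23464301],
       [ 0.2344947 , -0.00849079, -0.97208032]]), 't': array([  21.61507681,  567.15014195, 1001.22597383])}
{'t': 0.1, 'q': array([-1.35937869e+00,  1.31095253e-01,  1.48916606e+00,  2.42092270e-05,
        1.52299167e+00, -8.54081554e-02]), 'dq': array([ 1.60848817e-03, -4.33836047e-03, -4.07141994e-03,  8.24686887e-04,
       -5.18432097e-04, -8.98132198e-05]), 'joint_torque': array([ 2.35909320e-03, -5.61341751e+01, -4.93096447e+01,  7.72118149e-02,
        2.92989914e-02, -8.40768053e-05]), 'position': array([ 175.39904233, -573.19957212,  184.18901909]), 'tcp_rot': array([ 9.89006753e-01,  1.47868029e-01, -4.02035564e-05, -8.29281221e-04]), 'force': array([-0.08490361,  0.20178317, -0.11949711]), 'ft_torque': array([ 0.00429768,  0.01267743, -0.04290235]), 'finger_force': 0.0, 'gripper_width': 92.92966578830205} 18.8
```

View pics/scene0.png

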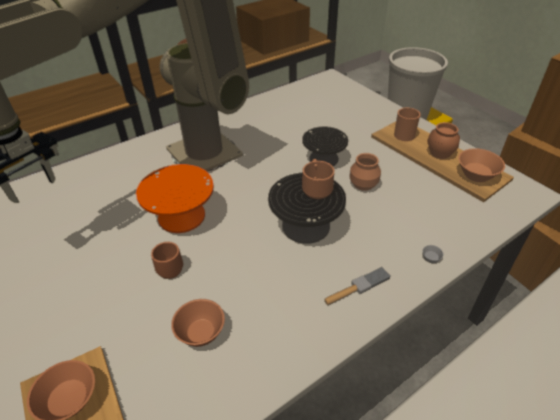

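View pics/top0.png

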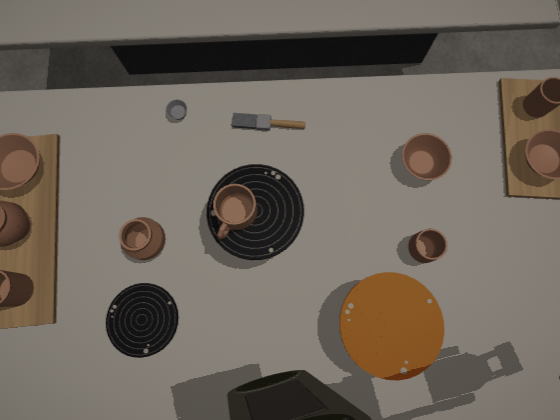

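The top view shows the dark wheel at about (255,212), with the mug at (235,207) and its handle towards (223,232). The smaller black wheel and the orange one are decoys. Next I'll zoom in and measure.

```bash
cat > h.py <<'E'
import numpy as np,cv2
from station import bot, grab_frame, camera_params
def proj(n,X):
    p=camera_params(n);K=p["camera_matrix"]
    c=np.atleast_2d(X)@p["R"].T+p["t"];s=c[:,:2]/c[:,2:]
    s=s*(1+p["k1"]*(s**2).sum(1,keepdims=True));return s*[K[0,0],K[1,1]]+K[:2,2]
def back(n,uv,z):
    p=camera_params(n);d=np.array([p["k1"],0,0,0.])
    s=cv2.undistortPoints(np.float64(uv).reshape(-1,1,2),p["camera_matrix"],d)[:,0]
    r=np.c_[s,np.ones(len(s))]@p["R"];o=-p["R"].T@p["t"]
    return o+r*((z-o[2])/r[:,2])[:,None]
def circ(c,z,r,n=72):
    a=np.linspace(0,2*np.pi,n,endpoint=False);return np.c_[c[0]+r*np.cos(a),c[1]+r*np.sin(a),np.full(n,z)]
def crop(im,c,w,h,k,f,ov=[],n=None):
    x,y=int(c[0]-w/2),int(c[1]-h/2);b=cv2.resize(im[y:y+h,x:x+w,::-1],None,fx=k,fy=k,interpolation=cv2.INTER_CUBIC)
    for P,col in ov:
        for u in proj(n,P): cv2.circle(b,tuple(int(v) for v in ((u-[x,y]+.5)*k)),1,col,-1)
    return b
E
python3 - <<'E'
from h import *
t=cv2.imread("pics/top0.png")[:,:,::-1];s=cv2.imread("pics/scene0.png")[:,:,::-1]
print(back("top",[[255,212]],125),back("top",[[235,207]],203))
# wheel disc mask in top: dark or mug colour vs table
g=cv2.cvtColor(t,cv2.COLOR_RGB2HSV);print(g[212,270],g[207,235],g[212,320],g[270,255])
a=crop(t,(255,212),120,120,5,0);b=crop(s,(307,200),110,110,5,0)
cv2.imwrite("pics/ct.png",a);cv2.imwrite("pics/cs.png",b)
E
```

```text
[[536.26665542  63.96786569 125.        ]] [[531.7362737  102.19424268 203.        ]]
[15 24 43] [ 11 100 140] [ 16  28 139] [ 17  26 138]
```

View pics/ct.png

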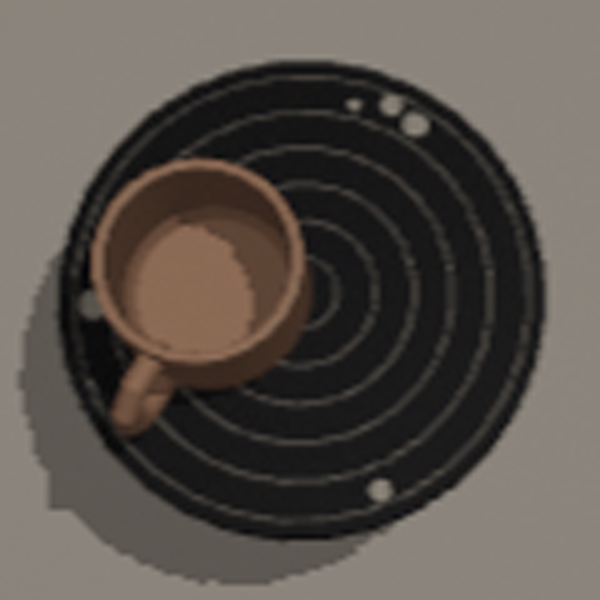

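View pics/cs.png

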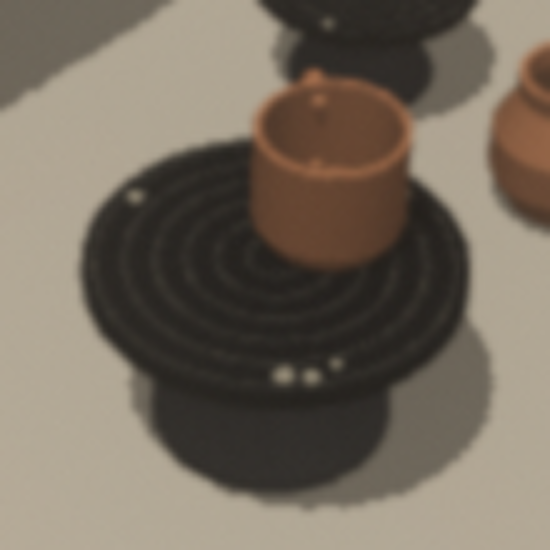

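```bash
cat >> h.py <<'E'
from scipy.optimize import minimize
S=4
def hull(m,n,P,o):
    u=((proj(n,P)-o+.5)*S).astype(np.float32)
    cv2.fillConvexPoly(m,cv2.convexHull(u).astype(np.int32),1)
def mugsil(n,p,o,sz):
    m=np.zeros((sz*S,sz*S),np.uint8);z0=125
    hull(m,n,np.r_[circ(p,z0+14,46),circ(p,z0+78,46)],o)
    hull(m,n,np.r_[circ(p,z0,38),circ(p,z0+14,46)],o)
    e=np.array([np.cos(p[2]),np.sin(p[2])])
    path=[(44,66),(58,66),(68,60),(73,50),(73,31),(68,21),(58,15),(44,15)]
    u=np.array([[p[0]+r*e[0],p[1]+r*e[1],z0+z] for r,z in path])
    k=proj(n,u[:1]+[[0,0,0]]);q=proj(n,u)
    w=np.linalg.norm(proj(n,u[3]+[6,0,0])-proj(n,u[3]-[6,0,0]))
    w=max(w,np.linalg.norm(proj(n,u[3]+[0,6,0])-proj(n,u[3]-[0,6,0])))
    cv2.polylines(m,[((q-o+.5)*S).astype(np.int32)],False,1,int(w*S))
    return m
def discsil(n,p,o,sz):
    m=np.zeros((sz*S,sz*S),np.uint8);hull(m,n,np.r_[circ(p,125,115),circ(p,111,115)],o);return m
def patch(im,o,sz):
    return cv2.resize(im[o[1]:o[1]+sz,o[0]:o[0]+sz],None,fx=S,fy=S,interpolation=cv2.INTER_LINEAR)
def mugmask(b):
    h=cv2.cvtColor(b,cv2.COLOR_RGB2HSV);return ((h[...,1]>65)&(h[...,2]>50)&(h[...,0]<20)).astype(np.uint8)
def big(m,pt):
    m=cv2.morphologyEx(m,cv2.MORPH_CLOSE,np.ones((13,13),np.uint8))
    _,l,st,c=cv2.connectedComponentsWithStats(m);return (l==1+np.argmin(np.linalg.norm(c[1:]-pt,axis=1)+1e4*(st[1:,4]<3000))).astype(np.uint8)
def fitmug(ims,p0,views=("top","scene"),W=140):
    D={}
    for n in views:
        c=proj(n,[p0[0],p0[1],165])[0];o=(c-W/2).astype(int)
        D[n]=(o,big(mugmask(patch(ims[n],o,W)),[W*S/2,W*S/2]))
    def f(p,vs=views): return sum(((mugsil(n,p,D[n][0],W)!=D[n][1]).mean()) for n in vs)
    def go(vs):
        g=min(([p0[0],p0[1],y] for y in ([p0[2]] if p0[2] is not None else np.arange(-np.pi,np.pi,.3))),key=lambda p:f(p,vs))
        r=None
        for _ in range(3):
            r=minimize(f,g,args=(vs,),method="Nelder-Mead",options=dict(initial_simplex=np.array(g)+np.array([[0,0,0],[8,0,.0],[0,8,0],[0,0,.2]]),xatol=.02,fatol=1e-6));g=r.x
        return np.round(g,3),round(r.fun*1e4,1)
    return {str(v):go(v) for v in [views]+([(n,) for n in views] if len(views)>1 else [])}
E
python3 - <<'E'
from h import *
im={n:cv2.imread(f"pics/{n}0.png")[:,:,::-1] for n in("top","scene")}
print(fitmug(im,[531,102,None]))
o=np.array([185,142]);b=patch(im["top"],o,140);v=b.max(2)
m=big(((v<68)|mugmask(b)>0).astype(np.uint8),[280,280])
f=lambda p:(discsil("top",p,o,140)!=m).mean()
g=np.array([535,64.])
for _ in range(3): g=minimize(f,g,method="Nelder-Mead",options=dict(initial_simplex=g+np.array([[0,0],[6,0],[0,6]]))).x
print("wheel",g,f(g))
# ring check in scene: crop scale 5 (centre 307,200, 110)
# crop px y is 145+y/5, x 252+x/5
print("scene pred centre crop",(proj("scene",[*g,125])-[252,145]+.5)*5,"top crop",(proj("top",[*g,125])-[195,152]+.5)*5)
a=crop(im["scene"],(307,200),110,110,5,0,[(circ(g,125,115),(0,255,0)),(circ(g,125,53),(0,255,255))],"scene")
a2=crop(im["top"],(255,212),110,110,5,0,[(circ(g,125,115),(0,255,0)),(circ(g,125,53),(0,255,255))],"top")
cv2.imwrite("pics/ov.png",cv2.resize(np.hstack([a,a2]),(800,400)))
E
```

```text
Traceback (most recent call last):
  File "h.py", line 57, in fitmug
    return {str(v):go(v) for v in [views]+([(n,) for n in views] if len(views)>1 else [])}
                   ~~^^^
  File "h.py", line 55, in go
    r=minimize(f,g,args=(vs,),method="Nelder-Mead",options=dict(initial_simplex=np.array(g)+np.array([[0,0,0],[8,0,.0],[0,8,0],[0,0,.2]]),xatol=.02,fatol=1e-6));g=r.x
  File "h.py", line 50, in f
    def f(p,vs=views): return sum(((mugsil(n,p,D[n][0],W)!=D[n][1]).mean()) for n in vs)
                              ~~~^^^^^^^^^^^^^^^^^^^^^^^^^^^^^^^^^^^^^^^^^^^^^^^^^^^^^^^
  File "h.py", line 50, in <genexpr>
    def f(p,vs=views): return sum(((mugsil(n,p,D[n][0],W)!=D[n][1]).mean()) for n in vs)
                                    ~~~~~~^^^^^^^^^^^^^^^
  File "h.py", line 31, in mugsil
    k=proj(n,u[:1]+[[0,0,0]]);q=proj(n,u)
                                ~~~~^^^^^
  File "h.py", line 4, in proj
    p=camera_params(n);K=p["camera_matrix"]
ValueError: time passes only in moves, steps and waits
```

```bash
sed -i '2a import functools; camera_params=functools.cache(camera_params)' h.py
sed -i 's/    k=proj(n,u\[:1\]+\[\[0,0,0\]\]);q=/    q=/' h.py
cat > m.py <<'E'
from h import *
im={n:cv2.imread(f"pics/{n}0.png")[:,:,::-1] for n in("top","scene")}
print(fitmug(im,[531,102,None]))
o=np.array([185,142]);b=patch(im["top"],o,140);v=b.max(2)
m=big(((v<68)|(mugmask(b)>0)).astype(np.uint8),[280,280])
f=lambda p:(discsil("top",p,o,140)!=m).mean()
g=np.array([535,64.])
for _ in range(3): g=minimize(f,g,method="Nelder-Mead",options=dict(initial_simplex=g+np.array([[0,0],[6,0],[0,6]]))).x
print("wheel",g,f(g))
a=crop(im["scene"],(307,200),110,110,5,0,[(circ(g,125,115),(0,255,0)),(circ(g,125,53),(0,255,255))],"scene")
a2=crop(im["top"],(255,212),110,110,5,0,[(circ(g,125,115),(0,255,0)),(circ(g,125,53),(0,255,255))],"top")
cv2.imwrite("pics/ov.png",cv2.resize(np.hstack([a,a2]),(800,400)))
E
python3 m.py
```

```text
{"('top', 'scene')": (array([540.624, 104.765,   2.639]), np.float64(57.8)), "('top',)": (array([540.325, 104.627,   2.63 ]), np.float64(20.9)), "('scene',)": (array([541.385, 105.601,   1.938]), np.float64(31.9))}
wheel [540.96155067  65.53875014] 0.01014030612244898
```

View pics/ov.png

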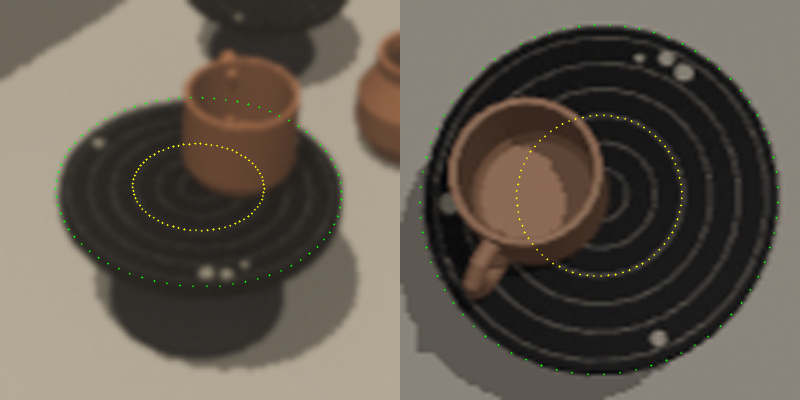

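The overlay confirms the fit: wheel centre is about (541, 65.5) and the mug about (540.5, 104.7), with the handle yaw about 2.63 rad. I'll nudge the mug 39 mm along −y with two spread fingertips. Then I'll straddle the handle without gripping it and push it round clockwise.

Request:
{"op": "drive_tool", "data": {"deltas": [0,0,-0.049,0,0,0,0.04,0,0,-0.049,0,0,0,0.04,0,0,-0.049,0,0,0,0.04,0.0336,-0.0365,0,0,0,0,0.04,0.0336,-0.0365,0,0,0,0,0.04,0.0336,-0.0365,0,0,0,0,0.04,0.0336,-0.0365,0,0,0,0,0.04,0.0336,-0.0365,0,0,0,0,0.04,0.0336,-0.0365,0,0,0,0,0.04,0.0336,-0.0365,0,0,0,0,0.04]}}

```text
t: 1.35
position: [326.0, -259.0, 331.8]
tcp_rot: [0.989, 0.148, -0.0, -0.0]
force: [1.2, 0.4, 0.2]
gripper_width: 40.0
finger_force: 0.0
```

Request:
{"op": "drive_tool", "data": {"deltas": [0.0336,-0.0365,0,0,0,0,0.04,0.0336,-0.0365,0,0,0,0,0.04,0.0336,-0.0365,0,0,0,0,0.04,0.0336,-0.0365,0,0,0,0,0.04,0.0336,-0.0365,0,0,0,0,0.04,0.0336,-0.0365,0,0,0,0,0.04,0.0336,-0.0365,0,0,0,0,0.04,0.0336,-0.0365,0,0,0,0,0.04,0.0336,-0.0365,0,0,0,0,0.04,0.0336,-0.0365,0,0,0,0,0.04]}}

```text
t: 2.6
position: [540.6, 188.2, 331.6]
tcp_rot: [0.989, 0.148, -0.0, 0.0]
force: [0.0, 0.2, -0.5]
gripper_width: 40.0
finger_force: 0.0
```

Request:
{"op": "drive_tool", "data": {"deltas": [0,0,0,0,0,-0.159,0.04,0,0,0,0,0,-0.159,0.04,0,0,0,0,0,-0.159,0.04,0,0,0,0,0,-0.159,0.04,0,0,0,0,0,-0.159,0.04,0,0,0,0,0,-0.159,0.04,0,0,0,0,0,-0.159,0.04,0,0,0,0,0,-0.159,0.04,0,0,0,0,0,0,0.04]}}

```text
t: 3.72
position: [540.1, 186.6, 331.6]
tcp_rot: [0.708, 0.706, -0.0, -0.0]
force: [-0.1, 0.2, -0.2]
gripper_width: 39.6
finger_force: 0.0
```

Request:
{"op": "drive_tool", "data": {"deltas": [0,0,0.05,0,0,0,0.04,0,0,0.05,0,0,0,0.04,0,0,0.05,0,0,0,0.04,0,0,0.03,0,0,0,0.04,0,0,0.0145,0,0,0,0.04,0,0,0,0,0,0,0.04]}}

```text
t: 4.47
position: [539.8, 186.5, 137.1]
tcp_rot: [0.708, 0.706, -0.001, -0.0]
force: [1.3, 0.0, -0.0]
gripper_width: 40.2
finger_force: 0.0
```

Request:
{"op": "drive_tool", "data": {"deltas": [-0.007,0,0,0,0,0,0.04,-0.007,0,0,0,0,0,0.04,-0.007,0,0,0,0,0,0.04,-0.006,0,0,0,0,0,0.04,-0.003,0,0,0,0,0,0.04,-0.003,0,0,0,0,0,0.04,-0.003,0,0,0,0,0,0.04,-0.003,0,0,0,0,0,0.04,-0.003,0,0,0,0,0,0.04,-0.003,0,0,0,0,0,0.04]}}

```text
t: 5.72
position: [540.1, 141.6, 137.7]
tcp_rot: [0.708, 0.706, 0.0, -0.0]
force: [0.2, 2.4, 1.0]
gripper_width: 39.6
finger_force: 1.1
```

Request:
{"op": "drive_tool", "data": {"deltas": [-0.003,0,0,0,0,0,0.04,-0.003,0,0,0,0,0,0.04,-0.003,0,0,0,0,0,0.04,-0.003,0,0,0,0,0,0.04,-0.003,0,0,0,0,0,0.04,-0.003,0,0,0,0,0,0.04,-0.002,0,0,0,0,0,0.04,-0.002,0,0,0,0,0,0.04,-0.001,0,0,0,0,0,0.04,0,0,0,0,0,0,0.04]}}

```text
t: 6.98
position: [540.1, 118.5, 137.6]
tcp_rot: [0.708, 0.706, -0.0, 0.0]
force: [-0.1, 1.0, 0.7]
gripper_width: 40.2
finger_force: 0.8
```

```bash
cat > look.py <<'E'
import sys
from h import *
k=sys.argv[1];p0=eval(sys.argv[2]);im={}
for n in("top","scene"):
    im[n]=grab_frame(n);cv2.imwrite(f"pics/{n}{k}.png",im[n][:,:,::-1])
try: print(fitmug(im,p0))
except Exception as e: print(e)
s=bot.state();print(s["position"],s["force"],s["t"])
g=[541,65.5];w={"top":(255,205),"scene":(307,195)}
cv2.imwrite(f"pics/v{k}.png",cv2.resize(np.hstack([crop(im[n],w[n],120,120,5,0,[(circ(g,125,53),(0,255,255))],n) for n in w]),(800,400)))
E
python3 look.py 1 "[541,68,2.63]"
```

```text
{"('top', 'scene')": (array([540.237,  67.892,   3.01 ]), np.float64(530.3)), "('top',)": (array([541.413,  55.734,   3.371]), np.float64(471.7)), "('scene',)": (array([540.908,  69.45 ,   2.673]), np.float64(33.8))}
[540.10046942 118.50590743 137.59892236] [-0.32379943  0.68736685  1.02312794] 7.075
```

View pics/v1.png

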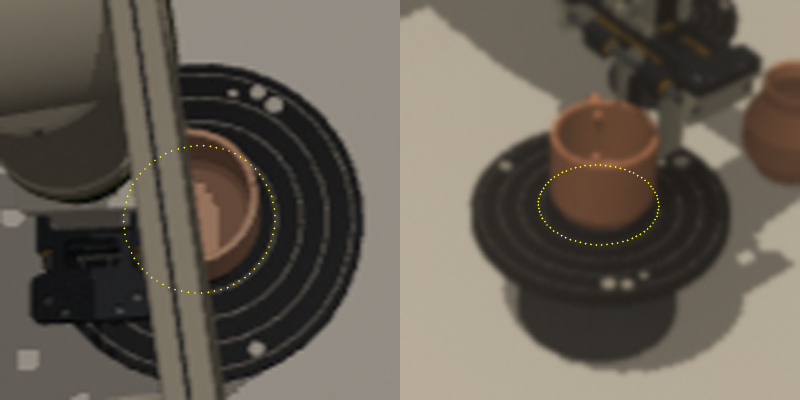

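The scene view shows the mug about 3.5 mm short of centre, which agrees with the finger geometry. I'll push that last bit, retreat and look again.

Request:
{"op": "drive_tool", "data": {"deltas": [-0.0015,0,0,0,0,0,0.04,-0.0015,0,0,0,0,0,0.04,-0.0008,0,0,0,0,0,0.04,0,0,0,0,0,0,0.04,0,0,0,0,0,0,0.04,0.004,0,0,0,0,0,0.04,0.012,0,0,0,0,0,0.04,0.02,0,0,0,0,0,0.04,0.02,0,0,0,0,0,0.04]}}

```text
t: 8.2
position: [540.1, 172.6, 137.6]
tcp_rot: [0.708, 0.706, 0.0, -0.0]
force: [-0.1, -0.5, -0.2]
gripper_width: 40.1
finger_force: 0.0
```

Request:
{"op": "drive_tool", "data": {"deltas": [0,0,-0.05,0,0,0,0.018,0,0,-0.05,0,0,0,0.018,0.03,0,-0.04,0,0,0,0.018,0.05,0,0,0,0,0,0.018,0.05,0,0,0,0,0,0.018,0.05,0,0,0,0,0,0.018]}}

```text
t: 8.95
position: [540.0, 353.8, 277.7]
tcp_rot: [0.708, 0.707, 0.0, 0.0]
force: [-0.3, 0.3, -0.2]
gripper_width: 17.7
finger_force: 0.0
```

```bash
python3 look.py 2 "[541,66,2.63]"
```

```text
{"('top', 'scene')": (array([539.857,  64.717,   2.609]), np.float64(52.3)), "('top',)": (array([539.505,  64.723,   2.613]), np.float64(19.5)), "('scene',)": (array([540.787,  65.953,   2.584]), np.float64(26.3))}
[538.54660359 356.81075834 276.33459456] [0.21760224 0.12518115 0.02963167] 9.05
```

View pics/v2.png

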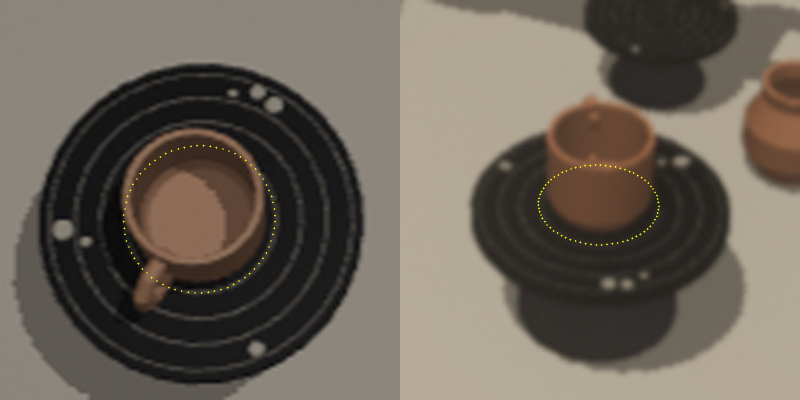

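```bash
cat > wh.py <<'E'
from h import *
import sys
from scipy.ndimage import map_coordinates
for n,k in(("top","0"),("top","2"),("scene","2")):
    im=cv2.imread(f"pics/{n}{k}.png")[:,:,::-1];v=im.max(2).astype(float)
    mug=cv2.dilate(mugmask(im),np.ones((7,7),np.uint8));v=np.where(v>80,np.nan,v);v[mug>0]=np.nan
    G=lambda c,r:np.nanmean(map_coordinates(v,proj(n,circ(c,125,r,240))[:,::-1].T,order=1,cval=np.nan)) 
    def sharp(c): 
        pr=np.array([G(c,r) for r in np.arange(50,104,1.)]);return -np.nanvar(pr)
    best=min(((sharp([x,y]),x,y) for x in np.arange(536,546,.5) for y in np.arange(60,71,.5)))
    print(n,k,best,[r for r in range(48,108) if G(best[1:],r)>max(G(best[1:],r-1),G(best[1:],r+1))])
o=np.array([185,142]);b=patch(cv2.imread("pics/top2.png")[:,:,::-1],o,140)
for th in(60,68,76):
    m=big(((b.max(2)<th)|(mugmask(b)>0)).astype(np.uint8),[280,280])
    f=lambda p:(discsil("top",p,o,140)!=m).mean()
    g=np.array([540,64.])
    for _ in range(3): g=minimize(f,g,method="Nelder-Mead",options=dict(initial_simplex=g+np.array([[0,0],[6,0],[0,6]]))).x
    print("disc",g,f(g))
E
python3 wh.py
```

```text
top 0 (np.float64(-92.11190056270856), np.float64(541.0), np.float64(64.5)) [53, 63, 71, 80, 89, 106]
top 2 (np.float64(-97.03687060649033), np.float64(540.5), np.float64(64.5)) [71, 89, 95, 106]
scene 2 (np.float64(-8.659079724189581), np.float64(544.0), np.float64(65.0)) [70, 89]
disc [541.47201231  64.39967395] 0.015041454081632653
disc [540.03797328  64.40589851] 0.012248086734693877
disc [540.30976805  64.95347171] 0.008545918367346939wh.py:7: RuntimeWarning: Mean of empty slice
  G=lambda c,r:np.nanmean(map_coordinates(v,proj(n,circ(c,125,r,240))[:,::-1].T,order=1,cval=np.nan))
```

Wheel centre refined to (540.7, 64.5) and mug at (539.7, 64.7), so it is centred within about 1 mm. Next I'll go above the handle, with the tool's y axis tangential to it.

Request:
{"op": "drive_tool", "data": {"deltas": [-0.0425,-0.0103,0,0,0,0,0.022,-0.0425,-0.0103,0,0,0,0,0.022,-0.0425,-0.0103,0,0,0,0,0.022,-0.0425,-0.0103,0,0,0,0,0.022,-0.0425,-0.0103,0,0,0,0,0.022,-0.0425,-0.0103,0,0,0,0,0.022]}}

```text
t: 9.8
position: [477.7, 95.3, 277.8]
tcp_rot: [0.708, 0.707, 0.0, 0.0]
force: [-0.5, -0.9, 1.0]
gripper_width: 22.0
finger_force: 0.0
```

Request:
{"op": "drive_tool", "data": {"deltas": [0,0,0,0,0,-0.1488,0.022,0,0,0,0,0,-0.1488,0.022,0,0,0,0,0,-0.1488,0.022,0,0,0,0,0,-0.1488,0.022,0,0,0,0,0,-0.1488,0.022,0,0,0,0,0,-0.1488,0.022,0,0,0,0,0,-0.1488,0.022,0,0,0,0,0,0,0.022,0,0,0,0,0,0,0.022]}}

```text
t: 10.92
position: [478.2, 96.3, 277.7]
tcp_rot: [0.264, 0.965, -0.0, 0.0]
force: [0.0, 0.3, -1.0]
gripper_width: 21.8
finger_force: 0.0
```

```bash
python3 - <<'E'
from h import *
from scipy.spatial.transform import Rotation as R
s=bot.state();M=R.from_quat(s["tcp_rot"]).as_matrix();print(s["position"],M.round(3),s["gripper_width"])
print("delta tool",M.T@(np.array([477.8,101.5,140])-s["position"]),"yaw x",np.arctan2(M[1,0],M[0,0]))
E
```

```text
[478.24588221  96.28079584 277.71002266] [[-0.861  0.509  0.   ]
 [ 0.509  0.861 -0.   ]
 [-0.     0.    -1.   ]] 21.76925551461006
delta tool [  3.05620586   4.26485858 137.70969404] yaw x 2.6074536596720423
```

Request:
{"op": "drive_tool", "data": {"deltas": [0.003,0.0043,0.02,0,0,0,0.022,0,0,0.03,0,0,0,0.022,0,0,0.02,0,0,0,0.022,0,0,0.007,0,0,0,0.022,0,0,0.007,0,0,0,0.022,0,0,0.007,0,0,0,0.022]}}

```text
t: 11.68
position: [478.5, 101.2, 187.1]
tcp_rot: [0.263, 0.965, 0.0, 0.001]
force: [-0.2, 0.6, -0.0]
gripper_width: 22.0
finger_force: 0.0
```

Request:
{"op": "drive_tool", "data": {"deltas": [0,0,0.01,0,0,0,0.022,0,0,0.012,0,0,0,0.022,0,0,0.012,0,0,0,0.022,0,0,0.0125,0,0,0,0.022,0,0.001,0,0,0,0,0.022,0,0.001,0,0,0,0,0.022,0,0.002,0,0,0,0,0.022]}}

```text
t: 12.55
position: [480.4, 104.8, 140.8]
tcp_rot: [0.262, 0.965, 0.0, 0.0]
force: [0.4, -0.3, -0.0]
gripper_width: 22.0
finger_force: 0.0
```

Request:
{"op": "drive_tool", "data": {"deltas": [-8e-05,0.00127,0,0,0,0.01745,0.022,-0.00018,0.00255,0,0,0,0.0349,0.022,-0.00031,0.00382,0,0,0,0.05236,0.022,-0.00046,0.00508,0,0,0,0.0698,0.022,-0.00046,0.00508,0,0,0,0.0698,0.022,-0.00046,0.00508,0,0,0,0.0698,0.022,-0.00046,0.00508,0,0,0,0.0698,0.022,-0.00046,0.00508,0,0,0,0.0698,0.022,-0.00046,0.00508,0,0,0,0.0698,0.022,-0.00046,0.00508,0,0,0,0.0698,0.022]}}

```text
t: 13.8
position: [513.1, 132.0, 140.3]
tcp_rot: [0.534, 0.845, 0.0, 0.0]
force: [-0.7, 0.4, 0.5]
gripper_width: 22.2
finger_force: 0.2
```

```bash
cat > rel.py <<'E'
from h import *
from scipy.spatial.transform import Rotation as R
s=bot.state();M=R.from_quat(s["tcp_rot"]).as_matrix()
print("rel tool",(M.T@(s["position"]-[540.7,64.5,125])).round(2),"yaw",np.degrees(np.arctan2(M[1,0],M[0,0])),"F tool",(M.T@s["force"]).round(2),s["t"],"q6",s["q"].round(2))
E
python3 rel.py
```

```text
rel tool [ 72.8    4.04 -15.31] yaw 115.40127219889769 F tool [ 0.61 -0.47 -0.51] 13.8 q6 [ 0.15 -0.03  1.74  0.    1.44 -0.29]
```

Request:
{"op": "drive_tool", "data": {"deltas": [-0.00046,0.00508,0,0,0,0.0698,0.022,-0.00046,0.00508,0,0,0,0.0698,0.022,-0.00046,0.00508,0,0,0,0.0698,0.022,-0.00046,0.00508,0,0,0,0.0698,0.022,-0.00046,0.00508,0,0,0,0.0698,0.022,-0.00046,0.00508,0,0,0,0.0698,0.022,-0.00046,0.00508,0,0,0,0.0698,0.022,-0.00046,0.00508,0,0,0,0.0698,0.022,-0.00046,0.00508,0,0,0,0.0698,0.022,-0.00046,0.00508,0,0,0,0.0698,0.022]}}

```text
t: 15.05
position: [563.1, 134.0, 140.3]
tcp_rot: [0.791, 0.612, 0.0, -0.0]
force: [-0.7, -0.4, -0.4]
gripper_width: 21.9
finger_force: 0.2
```

Request:
{"op": "drive_tool", "data": {"deltas": [-0.00046,0.00508,0,0,0,0.0698,0.022,-0.00046,0.00508,0,0,0,0.0698,0.022,-0.00046,0.00508,0,0,0,0.0698,0.022,-0.00046,0.00508,0,0,0,0.0698,0.022,-0.00046,0.00508,0,0,0,0.0698,0.022,-0.00046,0.00508,0,0,0,0.0698,0.022,-0.00046,0.00508,0,0,0,0.0698,0.022,-0.00046,0.00508,0,0,0,0.0698,0.022,-0.00046,0.00508,0,0,0,0.0698,0.022,-0.00046,0.00508,0,0,0,0.0698,0.022]}}

```text
t: 16.3
position: [602.7, 103.5, 140.2]
tcp_rot: [0.953, 0.304, 0.0, -0.0]
force: [-0.5, -0.3, -0.4]
gripper_width: 22.1
finger_force: 0.2
```

```bash
python3 rel.py
```

```text
rel tool [ 73.11   4.16 -15.23] yaw 35.42017673117772 F tool [-0.59 -0.06  0.43] 16.3 q6 [0.09 0.18 1.51 0.   1.45 1.04]
```

Request:
{"op": "drive_tool", "data": {"deltas": [-0.00031,0.00382,0,0,0,0.05236,0.022,-0.00031,0.00382,0,0,0,0.05236,0.022,-0.00031,0.00382,0,0,0,0.05236,0.022,-0.00031,0.00382,0,0,0,0.05236,0.022,-0.00031,0.00382,0,0,0,0.05236,0.022,-0.00018,0.00255,0,0,0,0.0349,0.022,-0.00018,0.00255,0,0,0,0.0349,0.022,-0.00018,0.00255,0,0,0,0.0349,0.022,-0.00018,0.00255,0,0,0,0.0349,0.022,-0.00018,0.00255,0,0,0,0.0349,0.022]}}

```text
t: 17.55
position: [613.3, 73.5, 140.1]
tcp_rot: [0.996, 0.091, -0.0, -0.0]
force: [-1.0, 0.3, 0.0]
gripper_width: 21.8
finger_force: 0.2
```

Request:
{"op": "drive_tool", "data": {"deltas": [-8e-05,0.00127,0,0,0,0.01745,0.022,-8e-05,0.00127,0,0,0,0.01745,0.022,-8e-05,0.00127,0,0,0,0.01745,0.022,-8e-05,0.00127,0,0,0,0.01745,0.022,-8e-05,0.00127,0,0,0,0.01745,0.022,-4e-05,0.00064,0,0,0,0.0087,0.022,-4e-05,0.00064,0,0,0,0.0087,0.022,0,0,0,0,0,0,0.022,0,0,0,0,0,0,0.022]}}

```text
t: 18.68
position: [614.0, 66.0, 140.2]
tcp_rot: [0.999, 0.04, 0.0, 0.0]
force: [0.7, 0.3, 0.1]
gripper_width: 22.1
finger_force: 0.0
```

```bash
python3 rel.py; python3 look.py 3 "[541,64.5,0.07]"
```

```text
rel tool [ 73.14   4.41 -15.19] yaw 4.597110061811213 F tool [ 0.76 -0.24 -0.11] 18.675 q6 [ 0.02  0.2   1.49 -0.    1.45  1.51]
{"('top', 'scene')": (array([5.46327e+02, 6.52370e+01, 9.10000e-02]), np.float64(777.4)), "('top',)": (array([5.54366e+02, 6.76770e+01, 5.50000e-02]), np.float64(404.3)), "('scene',)": (array([5.46235e+02, 6.50270e+01, 9.50000e-02]), np.float64(372.2))}
[613.91155256  65.96692233 140.15371613] [-0.87567822 -0.82038708  0.63598618] 18.775
```

View pics/v3.png

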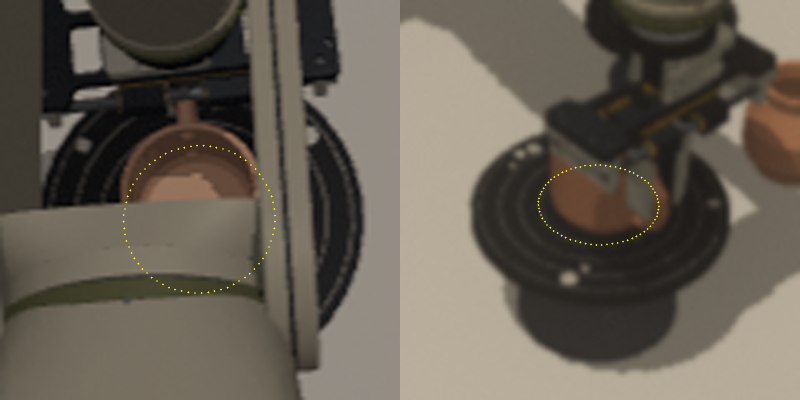

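Request:
{"op": "drive_tool", "data": {"deltas": [0,0,-0.02,0,0,0,0.022,0,0,-0.04,0,0,0,0.022,0,0,-0.05,0,0,0,0.022,0,0,-0.03,0,0,0,0.022,0,-0.05,0,0,0,0,0.022,0,-0.06,0,0,0,0,0.022,0,-0.06,0,0,0,0,0.022,0,-0.06,0,0,0,0,0.022,0,0,0,0,0,0,0.022]}}

```text
t: 19.9
position: [594.2, 299.9, 281.4]
tcp_rot: [0.999, 0.043, 0.0, -0.001]
force: [0.2, 0.1, -0.1]
gripper_width: 22.0
finger_force: 0.0
```

```bash
python3 look.py 4 "[541,64.5,0.07]"; sed -i 's/for n,k in.*/for n,k in(("top",sys.argv[1]),("scene",sys.argv[1])):/;s/top2/top"+sys.argv[1]+"/' wh.py; python3 wh.py 4 2>/dev/null
```

```text
{"('top', 'scene')": (array([5.43802e+02, 6.55230e+01, 6.60000e-02]), np.float64(59.6)), "('top',)": (array([5.44366e+02, 6.55000e+01, 6.00000e-02]), np.float64(18.4)), "('scene',)": (array([5.44922e+02, 6.64670e+01, 8.20000e-02]), np.float64(35.4))}
[595.42256599 295.91476395 281.35726758] [ 0.65918187 -0.3580317   0.33704037] 20.0
top 4 (np.float64(-98.60459627663903), np.float64(540.5), np.float64(64.5)) [52, 61, 64, 70, 78, 82, 88, 95, 106]
scene 4 (np.float64(-7.517508204299234), np.float64(543.5), np.float64(65.0)) [70, 89]
disc [541.47148347  64.33193409] 0.015599489795918367
disc [540.962466    65.52599096] 0.012589285714285714
disc [540.28152801  64.39464961] 0.009237882653061224
```

View pics/v4.png

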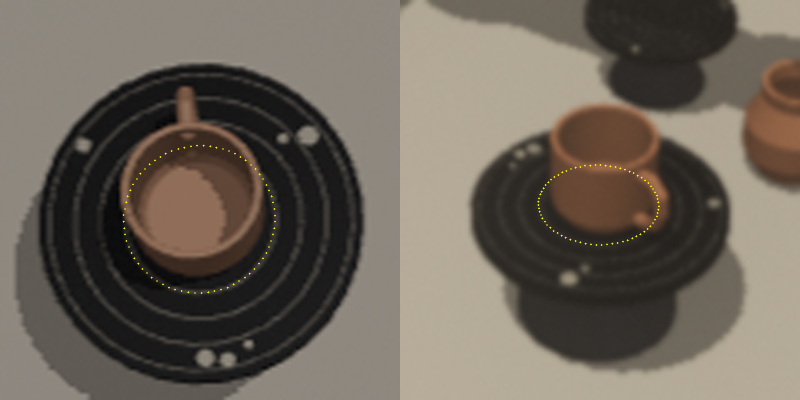

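The mug is now at about (544.2, 65.5) with yaw about 0.063 rad. The wheel axis is about (541.5, 64.6) from the rings and from the mug's turn. I'll approach from the far side with the fingers 40 mm apart, straddling the handle. From there I'll push the wall about 2.7 mm along −x, then square the handle with the fingertips.

Request:
{"op": "drive_tool", "data": {"deltas": [0,0,0,0,0,0.083,0.04,0,0,0,0,0,0,0.04,0,0,0,0,0,0,0.04]}}

```text
t: 20.38
position: [595.9, 294.1, 280.7]
tcp_rot: [1.0, -0.001, 0.0, -0.0]
force: [1.1, 0.0, 0.8]
gripper_width: 39.9
finger_force: 0.0
```

```bash
python3 rel.py; python3 -c "
from h import *
print(bot.state()['position'])"
```

```text
rel tool [  54.69 -229.8  -155.64] yaw -0.15441903288374034 F tool [ 1.12 -0.04 -0.75] 20.375 q6 [ 0.38  0.29  1.13 -0.    1.72  1.95]
[595.92482377 294.1289743  280.70428051]
```

Request:
{"op": "drive_tool", "data": {"deltas": [0.0024,0.0458,0,0,0,0,0.04,0.0024,0.0458,0,0,0,0,0.04,0.0024,0.0458,0,0,0,0,0.04,0.0024,0.0458,0,0,0,0,0.04,0.0024,0.0458,0,0,0,0,0.04,0,0,0,0,0,0,0.04,0,0,0,0,0,0,0.04,0,0,0,0,0,0,0.04]}}

```text
t: 21.38
position: [606.8, 67.3, 280.2]
tcp_rot: [1.0, -0.001, 0.0, -0.0]
force: [-0.3, 0.1, 0.0]
gripper_width: 40.0
finger_force: 0.0
```

Request:
{"op": "drive_tool", "data": {"deltas": [0,0.0024,0.04,0,0,0,0.04,0,0,0.03,0,0,0,0.04,0,0,0.02,0,0,0,0.04,0,0,0.02,0,0,0,0.04,0,0,0.02,0,0,0,0.04,0,0,0.013,0,0,0,0.04,0,0,0,0,0,0,0.04]}}

```text
t: 22.25
position: [606.1, 63.8, 135.8]
tcp_rot: [1.0, -0.001, -0.001, 0.0]
force: [-0.4, 0.7, -0.3]
gripper_width: 39.6
finger_force: 0.0
```

Request:
{"op": "drive_tool", "data": {"deltas": [-0.004,0,0,0,0,0,0.04,-0.004,0,0,0,0,0,0.04,-0.003,0,0,0,0,0,0.04,-0.002,0,0,0,0,0,0.04,-0.001,0,0,0,0,0,0.04,0,0,0,0,0,0,0.04]}}

```text
t: 23.0
position: [593.2, 64.0, 137.6]
tcp_rot: [1.0, -0.001, 0.001, -0.0]
force: [2.1, 0.8, 1.8]
gripper_width: 40.1
finger_force: 1.2
```

Request:
{"op": "drive_tool", "data": {"deltas": [-0.001,-0.0005,0,0,0,0,0.04,-0.001,0,0,0,0,0,0.04,-0.001,0,0,0,0,0,0.04,0,0,0,0,0,0,0.04,0,0,0,0,0,0,0.04]}}

```text
t: 23.62
position: [589.7, 64.4, 137.1]
tcp_rot: [1.0, -0.001, -0.0, -0.0]
force: [2.4, 1.6, 2.3]
gripper_width: 39.8
finger_force: 1.3
```

Request:
{"op": "drive_tool", "data": {"deltas": [0.004,0,0,0,0,0,0.04,0.009,0,0,0,0,0,0.036,0.009,0,0,0,0,0,0.032,0,0,0,0,0,0,0.029,0,0,0,0,0,0,0.027,0,0,0,0,0,0,0.025,0,0,0,0,0,0,0.023,0,0,0,0,0,0,0.022], "newtons": 3}}

```text
t: 24.62
position: [611.7, 64.3, 137.2]
tcp_rot: [1.0, -0.001, 0.0, 0.0]
force: [0.2, -0.1, -0.7]
gripper_width: 22.2
finger_force: 0.1
```

Request:
{"op": "drive_tool", "data": {"deltas": [0,0,0,0,0,0,0.021,0,0,0,0,0,0,0.02,0,0,0,0,0,0,0.019,0,0,0,0,0,0,0.018,0,0,0,0,0,0,0.017,0,0,0,0,0,0,0.016,0,0,0,0,0,0,0.015,0,0,0,0,0,0,0.0145,0,0,0,0,0,0,0.014,0,0,0,0,0,0,0.014]}}

```text
t: 25.88
position: [611.8, 64.3, 137.1]
tcp_rot: [1.0, -0.001, 0.0, -0.0]
force: [0.6, -0.2, 0.2]
gripper_width: 13.8
finger_force: 0.2
```

Request:
{"op": "drive_tool", "data": {"deltas": [0,0,0,0,0,0,0.016,0,0,0,0,0,0,0.02,0,0,0,0,0,0,0.024,0,0,-0.02,0,0,0,0.024,0,0,-0.04,0,0,0,0.024,0,0,-0.05,0,0,0,0.024,0,0,-0.03,0,0,0,0.024]}}

```text
t: 26.75
position: [612.9, 64.3, 282.4]
tcp_rot: [1.0, -0.001, 0.003, -0.0]
force: [0.2, -0.7, 0.2]
gripper_width: 23.9
finger_force: 0.0
```

Request:
{"op": "drive_tool", "data": {"deltas": [0,-0.05,0,0,0,0,0.024,0,-0.06,0,0,0,0,0.024,0,-0.06,0,0,0,0,0.024,0,-0.06,0,0,0,0,0.024,0,0,0,0,0,0,0.024]}}

```text
t: 27.38
position: [611.3, 299.0, 278.0]
tcp_rot: [1.0, 0.001, 0.0, -0.001]
force: [-0.4, -0.7, -0.3]
gripper_width: 24.0
finger_force: 0.0
```

```bash
python3 look.py 5 "[541,64.5,0.02]"; python3 wh.py 5 2>/dev/null
```

```text
{"('top', 'scene')": (array([5.39694e+02, 6.41060e+01, 8.00000e-03]), np.float64(55.7)), "('top',)": (array([ 5.39708e+02,  6.45270e+01, -3.00000e-03]), np.float64(18.5)), "('scene',)": (array([5.40006e+02, 6.47750e+01, 6.10000e-02]), np.float64(30.2))}
[612.44875954 294.92821417 278.25167953] [-0.08375107  1.00092277 -0.4568681 ] 27.475
top 5 (np.float64(-95.92749650196198), np.float64(540.5), np.float64(64.0)) [63, 70, 77, 81, 89, 98, 106]
scene 5 (np.float64(-7.469284075491651), np.float64(543.5), np.float64(65.5)) [70, 88, 98, 107]
disc [541.47148347  64.33193409] 0.015436862244897959
disc [540.67042258  65.53813147] 0.012707270408163265
disc [540.64455414  64.93482208] 0.009464285714285715
```

View pics/v5.png

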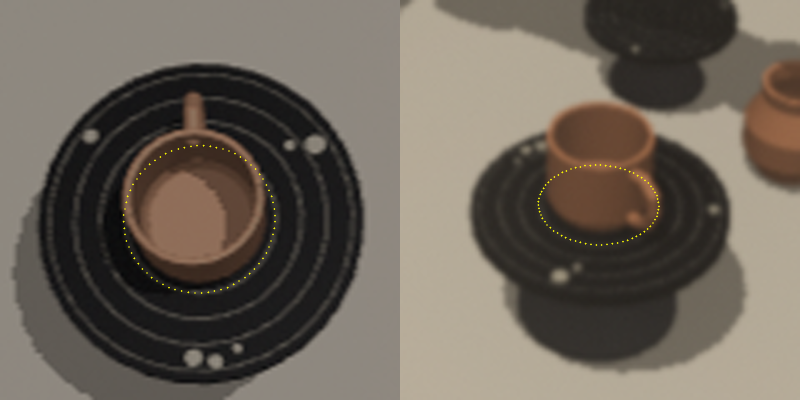

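Yaw is now within 0.01 rad of straight. The mug sits about 1–2 mm short in x relative to the wheel axis, going by the rings and by how the turn carried it. I'll give it one tiny corrective nudge in +x from the near side, stepping until I feel contact.

Request:
{"op": "drive_tool", "data": {"deltas": [-0.027,0.0461,0,0,0,0,0.04,-0.027,0.0461,0,0,0,0,0.04,-0.027,0.0461,0,0,0,0,0.04,-0.027,0.0461,0,0,0,0,0.04,-0.027,0.0461,0,0,0,0,0.04,0,0,0,0,0,0,0.04,0,0,0,0,0,0,0.04,0,0,0,0,0,0,0.04]}}

```text
t: 28.48
position: [477.3, 64.6, 277.4]
tcp_rot: [1.0, -0.001, 0.0, -0.0]
force: [0.7, 0.1, 0.2]
gripper_width: 40.0
finger_force: 0.0
```

Request:
{"op": "drive_tool", "data": {"deltas": [0,0,0.05,0,0,0,0.04,0,0,0.04,0,0,0,0.04,0,0,0.03,0,0,0,0.04,0,0,0.02,0,0,0,0.04,0.002,0,0,0,0,0,0.04,0.003,0,0,0,0,0,0.04,0.003,0,0,0,0,0,0.04,0.002,0,0,0,0,0,0.04,0,0,0,0,0,0,0.04]}}

```text
t: 29.6
position: [487.2, 64.1, 137.6]
tcp_rot: [1.0, -0.001, 0.0, -0.0]
force: [-0.1, 0.0, 0.5]
gripper_width: 40.4
finger_force: 0.0
```

Request:
{"op": "drive_tool", "data": {"deltas": [0.0007,0,0,0,0,0,0.04,0.0007,0,0,0,0,0,0.04,0.0006,0,0,0,0,0,0.04,0,0,0,0,0,0,0.04]}}

```text
t: 30.1
position: [488.8, 64.1, 137.2]
tcp_rot: [1.0, -0.001, -0.0, 0.0]
force: [-0.4, -0.4, 0.1]
gripper_width: 39.9
finger_force: 0.0
```

Request:
{"op": "drive_tool", "data": {"deltas": [0.0005,0,0,0,0,0,0.04,0.0005,0,0,0,0,0,0.04,0,0,0,0,0,0,0.04]}}

```text
t: 30.48
position: [489.9, 64.1, 137.1]
tcp_rot: [1.0, -0.001, 0.0, -0.0]
force: [0.2, -0.1, -0.1]
gripper_width: 39.9
finger_force: 0.0
```

Request:
{"op": "drive_tool", "data": {"deltas": [0.0005,0,0,0,0,0,0.04,0.0005,0,0,0,0,0,0.04,0,0,0,0,0,0,0.04]}}

```text
t: 30.85
position: [490.6, 64.3, 137.1]
tcp_rot: [1.0, -0.001, -0.0, -0.0]
force: [-2.3, 0.2, 1.8]
gripper_width: 39.5
finger_force: 1.4
```

Request:
{"op": "drive_tool", "data": {"deltas": [0.0005,0,0,0,0,0,0.04,0.0005,0,0,0,0,0,0.04,0,0,0,0,0,0,0.04]}}

```text
t: 31.22
position: [491.8, 64.2, 137.1]
tcp_rot: [1.0, -0.001, -0.0, -0.0]
force: [-2.6, 1.0, 1.2]
gripper_width: 40.0
finger_force: 1.1
```

Request:
{"op": "drive_tool", "data": {"deltas": [-0.004,0,0,0,0,0,0.04,-0.01,0,0,0,0,0,0.04,0,0,-0.05,0,0,0,0.04,0,0,-0.05,0,0,0,0.04,0,0,-0.04,0,0,0,0.04,0,-0.06,0,0,0,0,0.04,0,-0.06,0,0,0,0,0.04,0,-0.06,0,0,0,0,0.04,0,-0.06,0,0,0,0,0.04,0,0,0,0,0,0,0.04]}}

```text
t: 32.48
position: [476.9, 307.6, 276.3]
tcp_rot: [1.0, 0.001, -0.001, -0.0]
force: [0.1, -0.7, -0.9]
gripper_width: 40.5
finger_force: 0.0
```

```bash
python3 look.py 6 "[541,64.5,0.02]"; python3 - <<'E'
from h import *
# handle direction directly: handle top-bar ridge in top view beyond rim, at z=191 / bar middle
im=cv2.imread("pics/top6.png")[:,:,::-1];m=mugmask(im)
c=proj("top",[541.4,64.5,165])[0]
for z in(165,185):
    pts=[]
    for x in(602,606,610,614):
        u=proj("top",[x,64.5,z])[0];r=int(round(u[1]));xs=np.where(m[r,int(u[0])-15:int(u[0])+15])[0]
        if len(xs): pts.append(back("top",[[xs.mean()+int(u[0])-15,r]],z)[0].round(1))
    print(z,pts)
E
```

```text
{"('top', 'scene')": (array([ 5.41456e+02,  6.40450e+01, -9.00000e-03]), np.float64(53.3)), "('top',)": (array([ 5.41448e+02,  6.39500e+01, -1.30000e-02]), np.float64(17.6)), "('scene',)": (array([5.41471e+02, 6.53570e+01, 2.30000e-02]), np.float64(28.7))}
[477.94636408 304.23593532 276.87931625] [-0.19024803  0.3214983  -0.16747223] 32.575
165 [array([602.3,  64.1, 165. ]), array([607.1,  64. , 165. ]), array([609.4,  63.9, 165. ]), array([614.2,  63.8, 165. ])]
185 [array([600.9,  62.8, 185. ]), array([605.6,  62.6, 185. ]), array([610.2,  62.5, 185. ]), array([614.9,  61.3, 185. ])]
```

Request:
{"op": "drive_tool", "data": {"deltas": [0,0,0,0,0,0,0.04,0,0,0,0,0,0,0.04,0,0,0,0,0,0,0.04]}}

```text
t: 32.95
position: [478.8, 303.3, 277.5]
tcp_rot: [1.0, -0.002, 0.0, -0.0]
force: [0.1, 0.4, 0.9]
gripper_width: 40.5
finger_force: 0.0
```

```bash
python3 -c "
from station import bot
print(bot.close_job())"
```

```text
the job is handed in; nothing more can be done
None
```

I handed the job in at 33 s: the last images put the mug within about 1 mm of the wheel's centre and its handle within about 1° of straight at the far edge, and the arm was clear and touching nothing.

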